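# Lock the solder reel on its spindle with a linchpin

## Task

Take the linchpin out of the soldering-tip rack, push it from above through the cross hole near the free end of the reel stand's spindle until its collar sits fully home on the spindle, then swing its ring over the spindle's free end until it lies against the pin. The spindle has rolled round, so feel for a hole with the point of the pin, bring it upright and ease the spring washer back as the pin goes in, without forcing: never press the pin or its ring on the stand with more than about 20 N. Leave everything else on the bench where it is.

Things in the scene. Friction and masses are not known exactly. Their poses are not given: they have to be found in the camera images.
- pin: The linchpin, plain steel, loose, about 60 g, upright in the rack. Origin: centre of its collar's underside, on the shank's axis; z up along the pin, x to where its open ring sticks out. Collar 5 mm high, 16 mm along y, from x = -4 (flat side, faces the reel when fitted) to +7 mm. Fitted: x points to the stand's -y, out along the spindle, and the origin is 10 mm above the spindle's axis.
- pin_grip (a point): Middle of the pin's grip tab, 26 mm above the pin's origin. The tab is 12 mm along x, 9 mm along y and ends 35 mm above the origin; below z = 12 mm sits the 11 mm pivot block. Grip it across y with the fingertips 15 mm or more above the pin's origin, clear of the ring's limbs.
- pin_tip (a point): Point of the pin, on its axis 40 mm below its origin. The shank is 8 mm in diameter; its last 10 mm taper evenly to a blunt 4 mm end.
- pin_mid (a point): Point on the pin's axis, 10 mm below its origin: it meets hole_centre when the pin is home.
- ring (a joint): Ring angle (rad) about a pivot along the pin's y, 8.5 mm above the pin's origin. 0: open, sticking out to the pin's +x, 0.29 rad above level; grows as the ring swings down; 1.75, its stop: down over the spindle's end, its far side against the shank near the point, 0.11 rad off the shank. Starts at 0 to 0.35. Stiff pivots (0.07 N m): it stays where it is put.
- ring_far (a point): The wire's middle at the ring's far side, 46 mm from the pivot. Round ring of 4 mm wire, 46 mm in diameter (wire middle), seen along the spindle when closed. The spindle passes through it; two fingers held 36 mm apart clear the spindle and washer and can push both its limbs, down and then in.
- stand: Grey steel reel stand bolted to the bench. Origin: centre of the underside of its base plate, 120 mm along x, 150 along y, 8 thick. A level steel spindle points to the stand's -y, 20 mm in diameter, and carries a solder reel 90 mm in diameter, its near face 24 mm inward (+y) of the hole. Spindle and reel turn together against a drag of 0.04 N m.
- hole_centre (a point): Centre of the spindle's two cross holes, on its axis, 95 mm above the bench; axes as the stand's. The holes cross here at right angles, each 9.5 mm wide and right through, so one can always be rolled upright and either will do. At the start the nearest mouth is 0.4 to 0.79 rad from upright, to one side or the other: this point does not show it (see it or feel for it).
- spindle_end (a point): Middle of the spindle's free end, 14 mm outward (to the stand's -y) of hole_centre.
- washer_face (a point): Where the outer face of the spring washer rests at the start, on the spindle's axis, 1.75 mm inward (+y) of hole_centre, so that it covers part of the hole. Washer 28 mm in diameter, 4 mm thick, pushed outward by a coil spring of 2.5 N/mm; the pin's taper pushes it inward about 2 mm.
- rack: Light-metal rack, fixed, 60 mm along x, 120 mm along y, 46 mm high, with spare soldering tips (26 mm tall) on its +y half; the linchpin is parked in a 9.5 mm hole, 43 mm deep, at y = -30 mm. Origin: centre of its underside.
- driver: Bystander: a small screwdriver with a black handle, 160 mm long, 26 mm across. Origin: centre of its underside as it lies.
- dish: Bystander: a small steel screw dish, 56 mm across, 18 mm high. Origin: centre of its underside.
- flux: Bystander: an amber glass flux jar, 48 mm across, 45 mm high. Origin: centre of its underside.
- can: Bystander: a red spray can, 54 mm across, 140 mm high. Origin: centre of its underside.
- meter: Bystander: a black multimeter lying flat, 85 x 160 x 39 mm. Origin: centre of its underside.
- cleaner: Bystander: a black tip-cleaner pot with brass wool, 72 mm across, 60 mm high. Origin: centre of its underside.
- handset: Bystander: a black handset lying flat, 75 x 150 x 9 mm. Origin: centre of its underside.

How it is judged:
By the outcome, as a careful person would: the job done as asked, in the order asked, and still so for the second after the job is handed in, with the robot touching nothing.
It also fails if it takes over 62 s, if anything falls off the work surface, if the arm or the gripper's body presses on something with over 40 N, if the wrist force passes 120 N, or if a joint passes its speed limit or range.

## Robot

A 7-joint arm with a two-finger parallel gripper is mounted at the origin on the work surface. World frame = base frame: x ahead of the robot, y to its left, z up, the work surface at z = 0. Lengths are in m, angles in degrees, forces in N, time in s.
With the tool pointing down it reaches from about 0.375 to 0.925 m from the base axis. Payload 3.1 kg.
Tool frame: the origin (TCP) lies midway between the tips of the shut fingers; the grasp point (between the pads) lies 19 mm behind it; z points along the fingers, y is the line along which they close (so a half turn about z gives the same grasp; the last joint's range is limited). The gripper opens to 85 mm and grips with 20 to 120 N. Pads are 22 mm wide; open, the fingers measure 114 mm over their backs; the gripper's body (76 mm by 85 mm) begins 54 mm behind the grasp point. The pads swing forward as they close: fully open they stand 13 mm farther back than shut.
Start: joints at [-72.009, 21.939, 2.515, 91.553, -1.026, 66.532, -2.859], TCP at [0.26, 0.596, 0.231] pointing down, gripper open.
Joint ranges: [-149.38, 149.38], [-23.57, 123.04], [-84.95, 90], [0, 143.3], [-89.99, 269.99], [3.08, 112.72], [-163.45, 163.45]. Speed limits (degrees/s): [159.86, 159.86, 180, 180, 180, 180, 180].

## Interface

Orientations are given as [roll, pitch, yaw] about the fixed x, y, z axes, in that order (R = Rz(yaw) Ry(pitch) Rx(roll)).
In Python, from workcell import manip, hand, vision, workorder, sensors gives the robot as it stands. Calls block until the motion is done:
- manip.move_to(position, orientation): joint-space move of the TCP to a pose.
- manip.move_linear(position, ori=None, vel=0.15): straight line of the TCP; ori=None keeps the orientation; vel is the mean speed in m/s.
- manip.move_joints(angles): joint-space move.
- hand.grip(opening, effort=None): finger opening in m; effort is the grip in N (None keeps the last); returns when the fingers have stopped.
- manip.wait(seconds).
- manip.solve_ik(position, orientation): joint angles nearest the present ones, or None.
- vision.capture(name): name is "scene" or "top"; returns a dict with "img" (384x512x3 uint8, blue, green, red), "K" (3x3 intrinsics, pixels), "rvec" (rotation vector, rad) and "tvec" (3), from world to camera coordinates, as OpenCV has them. Camera axes: x right, y down, z forward; pixel columns grow to the right and rows downward; lengths in m; the calibration is good to about 2 mm. A picture is of the moment at which its call begins. There is no depth.
A pose or a line that the arm cannot do raises manip.PlanningError and nothing moves.
- workorder.hand_in(): hands the job in; it is judged then, once.
Readings, each from a call of its own:
- sensors.read_clock(): time.
- sensors.read_q(): joint angles.
- sensors.read_dq(): joint speeds.
- sensors.read_tau(): joint torques, N m.
- sensors.read_position(): TCP position.
- sensors.read_eef_rot(): TCP orientation.
- sensors.read_wrist_force(): force on the tool from outside, world axes, zero at the start.
- sensors.read_moment(): the same for the moment, N m.
- sensors.read_gripper_width(): finger opening in m.
- sensors.read_grasp_force(): force on a finger pad.
Only numpy, scipy, OpenCV 4.12 (cv2) and the standard library are available. Lean on these libraries where they do the work, as an engineer would, in place of code of your own. Each camera call takes 0.05 s, during which the arm holds its last target. There are 200 camera calls.

## Working session

There is one attempt and no reset: what is moved stays moved. The work goes in short steps, each a Python script; the robot and the scene stay as the last script left them, time stands still between calls to the robot, and variables do not carry over. Pictures are saved under pics/ and viewed, at most 10 in all, crops included, and the job is handed in when it is done.

```bash
mkdir -p pics; ls; python3 - <<'E'
from workcell import manip, hand, vision, workorder, sensors
import cv2,numpy as np,pickle
d={}
for n in("scene","top"):
    c=vision.capture(n);d[n]=c
    R=cv2.Rodrigues(np.array(c["rvec"]))[0];print(n,np.round(-R.T@np.array(c["tvec"]).ravel(),3),np.round(R,2).tolist(),np.array(c["K"]).tolist())
    cv2.imwrite(f"pics/{n}0.png",cv2.resize(c["img"],(768,576),interpolation=cv2.INTER_CUBIC))
pickle.dump(d,open("cap0.pkl","wb"))
print(sensors.read_clock(),sensors.read_gripper_width(),sensors.read_eef_rot())
E
```

```text
pics
scene [ 1.21  -0.031  0.835] [[0.01, 1.0, -0.02], [0.74, -0.02, -0.68], [-0.68, -0.0, -0.74]] [[457.0452905053992, 0.0, 252.10091898249522], [0.0, 457.0452905053992, 187.8811698704495], [0.0, 0.0, 1.0]]
top [ 0.463 -0.048  1.139] [[-0.02, -1.0, -0.02], [-1.0, 0.03, -0.08], [0.08, 0.02, -1.0]] [[411.9060732007884, 0.0, 249.21276772393136], [0.0, 411.9060732007884, 192.62060868222218], [0.0, 0.0, 1.0]]
0.1 0.08533912781222369 [-1.79860233e+02  8.08533504e-03  1.56411740e+02]
```

View pics/scene0.png

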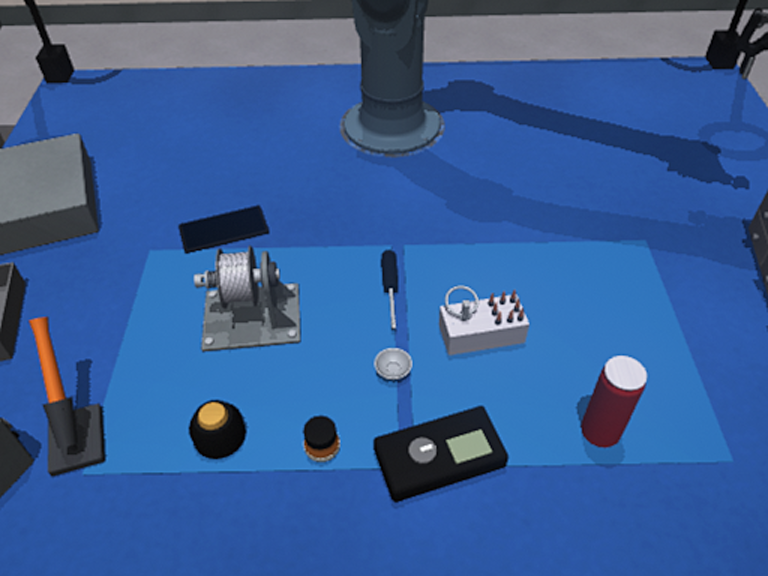

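View pics/top0.png

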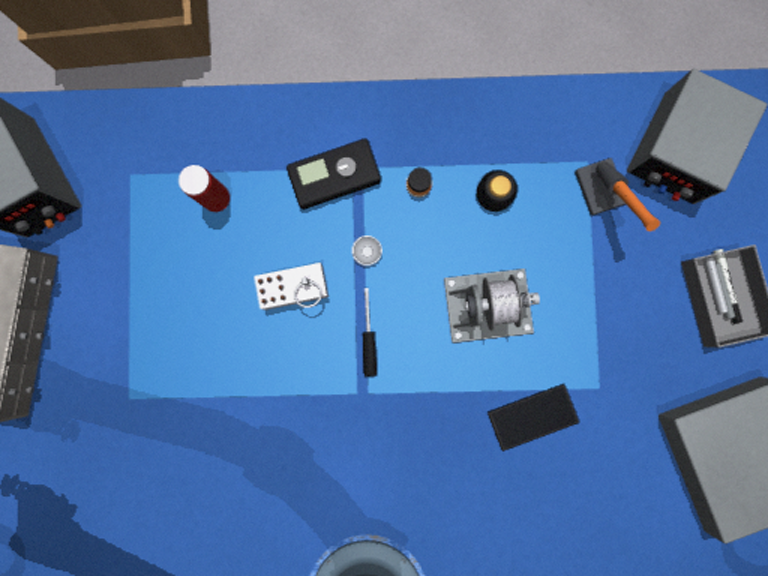

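The scene view shows the stand (spindle free end about (200,280), pointing to world −y), the rack at (485,325) and the pin at (465,310) with its ring toward the robot. The top view shows the pin at (307,285) and the spindle end at (538,299). Next I'll zoom into both.

```bash
python3 - <<'E'
import cv2,numpy as np,pickle
d=pickle.load(open("cap0.pkl","rb"))
def crop(n,x,y,w,h):
    return cv2.resize(d[n]["img"][y:y+h,x:x+w],(400,300),interpolation=cv2.INTER_CUBIC)
# each 80x60 raw px, 5x
m=np.vstack([np.hstack([crop("scene",125,160,80,60),crop("scene",285,185,80,60)]),np.hstack([crop("top",290,170,80,60),crop("top",160,165,80,60)])])
cv2.imwrite("pics/m0.png",m)
E
```

```text
(no output)
```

View pics/m0.png

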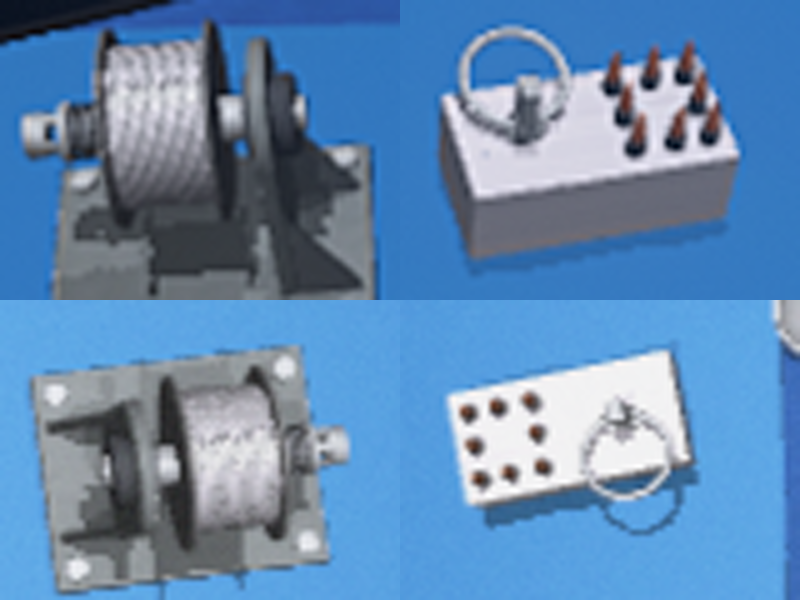

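The zoom shows the pin's block at crop (527,110) in the scene view and (620,410) in the top view. The spindle's free end has a dark mouth at crop (45,137) in the scene view. I'll enlarge the spindle and pin for precise picks.

```bash
cat > h.py <<'E'
import cv2,numpy as np,pickle
def cam(c):
    R=cv2.Rodrigues(np.array(c["rvec"],float))[0];t=np.array(c["tvec"],float).ravel();return np.array(c["K"]),R,t
def ray(c,uv):
    K,R,t=cam(c);o=-R.T@t;d=R.T@np.linalg.inv(K)@np.array([uv[0],uv[1],1.]);return o,d/np.linalg.norm(d)
def onz(c,uv,z):
    o,d=ray(c,uv);return o+d*(z-o[2])/d[2]
def tri(c1,u1,c2,u2):
    o1,d1=ray(c1,u1);o2,d2=ray(c2,u2)
    s=np.linalg.lstsq(np.c_[d1,-d2],o2-o1,rcond=None)[0];p,q=o1+s[0]*d1,o2+s[1]*d2
    return (p+q)/2,np.linalg.norm(p-q)
def proj(c,P):
    K,R,t=cam(c);x=K@(R@np.asarray(P)+t);return x[:2]/x[2]
E
python3 - <<'E'
from h import *
d=pickle.load(open("cap0.pkl","rb"))
def crop(n,x,y,w=40,h=30):
    return cv2.resize(d[n]["img"][y:y+h,x:x+w],(400,300),interpolation=cv2.INTER_CUBIC)
cv2.imwrite("pics/m1.png",np.vstack([np.hstack([crop("scene",120,172),crop("scene",290,188)]),np.hstack([crop("top",335,184),crop("top",190,178)])]))
t=d["top"];img=t["img"].astype(int)
# rack top: white mask; stand plate: grey (low saturation) region
hsv=cv2.cvtColor(t["img"],cv2.COLOR_BGR2HSV)
m=((hsv[...,1]<90)).astype(np.uint8)
for name,(x0,y0,x1,y1),z,k in (("rack",(160,165,228,215),.046,7),("stand",(290,170,370,235),.008,9)):
    mm=np.zeros_like(m);mm[y0:y1,x0:x1]=m[y0:y1,x0:x1]
    if name=="rack": mm&=(hsv[...,2]>190)|(mm*0)
    mm=cv2.morphologyEx(mm,cv2.MORPH_CLOSE,np.ones((9,9)));mm=cv2.morphologyEx(mm,cv2.MORPH_OPEN,np.ones((13,13)))
    c=max(cv2.findContours(mm,0,2)[0],key=cv2.contourArea)
    P=np.array([onz(t,p,z)[:2] for p in c[:,0]],np.float32)*1000
    r=cv2.minAreaRect(P);print(name,r)
E
```

```text
rack ((557.964599609375, 124.14959716796875), (67.93048095703125, 116.30427551269531), 0.8774409294128418)
stand ((515.513427734375, -235.71957397460938), (119.62793731689453, 152.72866821289062), 5.248795986175537)
```

View pics/m1.png

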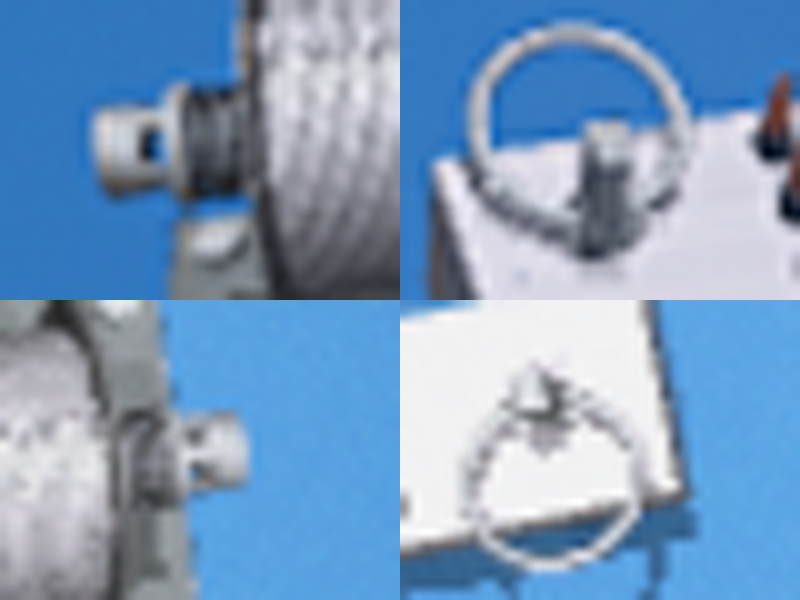

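The enlargement shows, in crop pixels (10x):
- **Spindle, scene view:** end at about (97,150), mouth at (150,143), washer at u≈170–185.
- **Spindle, top view:** end at (246,451), with two mouths at (200,436) and (195,468).
- **Pin, scene view:** tab top at (607,130).
- **Pin, top view:** block at (545,408), ring far side at (550,565).

```bash
python3 - <<'E'
from h import *
d=pickle.load(open("cap0.pkl","rb"));S,T=d["scene"],d["top"]
def raw(u,v,x,y,f): return np.array([x+(u+.5)/f-.5,y+(v+.5)/f-.5])
s1=lambda u,v:raw(u,v,120,172,10); s2=lambda u,v:raw(u-400,v,290,188,10)
t1=lambda u,v:raw(u,v-300,335,184,10); t2=lambda u,v:raw(u-400,v-300,190,178,10)
print("top rack corners");C=[onz(T,raw(u-400,v-300,160,165,5),.046)[:2]*1000 for u,v in((446,395),(668,350),(690,463),(470,505))]
C=np.array(C);print(C.round(1),C.mean(0),[np.linalg.norm(C[i]-C[i-1]).round(1) for i in range(4)],np.degrees(np.arctan2(*(C[0]-C[1]+C[3]-C[2]))))
print("rack bot-right edge etc")
print("spindle end scene z.095",onz(S,s1(97,150),.095),"top",onz(T,t1(246,451),.095))
print("tri end",tri(S,s1(97,150),T,t1(246,451)))
yaw=np.radians(5.25);ax=np.array([np.sin(yaw),-np.cos(yaw),0]);xs=np.array([np.cos(yaw),np.sin(yaw),0])
st=np.array([.5155,-.2357,0])
for n,p in(("sc",onz(S,s1(97,150),.095)),("top",onz(T,t1(246,451),.095))):
    print(n,"stand x,y",(p-st)@xs*1000,-(p-st)@ax*1000)
# hole mouth: intersect with cylinder radius 10 around axis
def cyl(c,uv,a0):
    o,dd=ray(c,uv);w=o-a0;A=np.c_[xs,[0,0,1]];p=w@A;q=dd@A
    a,b,cc=q@q,2*p@q,p@p-1e-4;D=b*b-4*a*cc
    t=(-b-np.sqrt(max(D,0)))/2/a;P=o+t*dd-a0;return np.degrees(np.arctan2(P@xs,P[2])),-P@ax*1000
a0=st+[0,0,.095]
for n,c,uv in(("sc",S,s1(150,143)),("top1",T,t1(200,436)),("top2",T,t1(195,468))): print(n,cyl(c,uv,a0))
print("pin tabtop",onz(S,s2(607,130),.081),onz(T,t2(530,385),.081),tri(S,s2(607,130),T,t2(530,385)))
print("collar",onz(S,s2(598,250),.046),onz(T,t2(548,412),.052))
print("ringfar",tri(S,s2(575,30),T,t2(550,565)))
E
```

```text
top rack corners
[[576.8 187.7]
 [597.9  68.2]
 [537.   57.5]
 [517.5 175.4]] [557.28693828 122.17801715] [np.float64(60.5), np.float64(121.4), np.float64(61.8), np.float64(119.5)] -9.720336356969312
rack bot-right edge etc
spindle end scene z.095 [ 0.52009012 -0.30616507  0.095     ] top [ 0.52112203 -0.30533621  0.095     ]
tri end (array([ 0.5211091 , -0.30541927,  0.09605483]), np.float64(0.0006717860260565461))
sc stand x,y -1.8768024897754025 -70.58946493998056
top stand x,y -0.773375963222516 -69.85850427626818
sc (np.float64(32.979631309857176), np.float64(-56.751347905756624))
top1 (np.float64(23.52675005870249), np.float64(-56.67935921704554))
top2 (np.float64(-22.48357955395639), np.float64(-54.34823458729798))
pin tabtop [0.55894453 0.09213859 0.081     ] [0.56451327 0.09257925 0.081     ] (array([0.56394332, 0.09149925, 0.08681904]), np.float64(0.0006135214094752281))
collar [0.56396525 0.09239749 0.046     ] [0.55996371 0.09173642 0.052     ]
ringfar (array([0.51842599, 0.08975628, 0.0688033 ]), np.float64(0.0001688251954262882))
```

```bash
cat >> h.py <<'E'
from scipy.spatial.transform import Rotation as Ro
from workcell import manip, hand, vision, workorder, sensors
SY=5.25
yaw=np.radians(SY);AX=np.array([np.sin(yaw),-np.cos(yaw),0]);XS=np.array([np.cos(yaw),np.sin(yaw),0]);Z=np.array([0,0,1.])
def down(y): return [180,0,y]
def tilt(y,th): # tool yaw y, then lean top toward +XS by th degrees about the spindle
    return (Ro.from_rotvec(-AX*np.radians(th))*Ro.from_euler('xyz',[180,0,y],degrees=True)).as_euler('xyz',degrees=True).tolist()
def rad(th): return XS*np.sin(np.radians(th))+Z*np.cos(np.radians(th))
def F(): return np.array(sensors.read_wrist_force())
E
python3 - <<'E'
from h import *
H=np.array([.5195,-.2898,.095])
P=np.array([.5623,.0925,.0615])
for a,b in((3.3,95.25),(-176.7,-84.75)):
    print(np.round(manip.solve_ik(list(P),down(a)),0) if manip.solve_ik(list(P),down(a)) is not None else None)
    for th in(-40,0,40):
        q=manip.solve_ik((H+rad(th)*.07).tolist(),tilt(b,th));print(b,th,None if q is None else np.round(q,0))
print(F(),sensors.read_moment(),sensors.read_clock())
E
```

```text
[-43.  30.  36. 111. -24.  47. -81.]
95.25 -40 [ 41.  10.   3. 130. -71.  31. 109.]
95.25 0 [-26.  38.  69. 105. -39.  65.  63.]
95.25 40 [ -7.  55.  42.  71. -11.  98.  38.]
[-28.  26.  18. 110. -11.  45.  89.]
-84.75 -40 [  7.  12.  40. 132. -77.  38. -66.]
-84.75 0 [ -29.   47.   79.  105.  -49.   72. -110.]
-84.75 40 [ -18.   74.   78.   72.  -38.  106. -121.]
[ 0.18326243  0.5654752  -0.30326778] [ 0.01081782  0.00622641 -0.0026007 ] 0.1
```

```bash
python3 - <<'E'
from h import *
P=np.array([.5623,.0925,.0])
hand.grip(.026,60)
manip.move_to((P+[0,0,.13]).tolist(),down(3.3)); t=sensors.read_clock()
manip.move_linear((P+[0,0,.0625]).tolist(),vel=.12)
print(t,sensors.read_clock(),sensors.read_position(),F())
hand.grip(0,60)
print(sensors.read_gripper_width(),sensors.read_grasp_force(),F(),sensors.read_moment())
for n in("scene","top"):
    c=vision.capture(n);pickle.dump(c,open(f"g_{n}.pkl","wb"))
manip.move_linear((P+[0,0,.13]).tolist(),vel=.15)
print(sensors.read_gripper_width(),F(),sensors.read_clock(),np.round(sensors.read_q()))
H=np.array([.5195,-.2898,.095])
for b in(95.25,-84.75):
  for th in(-40,0,40):
    q=manip.solve_ik((H+rad(th)*.07).tolist(),tilt(b,th));print(b,th,None if q is None else np.round(q,0))
E
```

```text
2.8333 3.55 [0.56280128 0.09250422 0.06280552] [-0.52214003  0.66121368  0.53915181]
0.0073310836947050656 59.469292759895325 [0.62048489 0.29931516 1.91885773] [-0.05351256 -0.05613083  0.02425624]
0.00754882392217604 [ 0.16335121  0.43699863 -0.90456428] 4.5417 [-46.  24.  40. 109. -19.  53. -84.]
95.25 -40 [107.  25. -69. 128. -23.  17.  71.]
95.25 0 [ -0.  22.  31. 104. -13.  58.  41.]
95.25 40 [ 2. 50. 24. 70.  0. 98. 30.]
-84.75 -40 [  7.  12.  40. 132. -77.  38. -66.]
-84.75 0 [ -21.   32.   60.  105.  -31.   62. -123.]
-84.75 40 [ -13.   61.   56.   71.  -21.  100. -134.]
```

```bash
cat >> h.py <<'E'
L=.0568 # TCP to pin tip
H=np.array([.5195,-.2898,.095])
E
python3 - <<'E'
from h import *
b=95.25
manip.move_to((H+AX*.0015+Z*.17).tolist(),down(b))
manip.move_linear((H+AX*.0015+Z*(.010+L+.012)).tolist(),vel=.15)
print(sensors.read_clock(),np.array(sensors.read_position()),sensors.read_eef_rot(),F(),sensors.read_moment())
ims=[]
for n,(x,y) in(("scene",(115,145)),("top",(325,172))):
    c=vision.capture(n);pickle.dump(c,open(f"h_{n}.pkl","wb"))
    ims.append(cv2.resize(c["img"][y:y+60,x:x+50],(400,480),interpolation=cv2.INTER_CUBIC))
cv2.imwrite("pics/m2.png",np.hstack(ims))
E
```

```text
7.175 [ 0.52037027 -0.29156809  0.17455628] [1.79933172e+02 5.19092820e-02 9.52682331e+01] [ 0.11142806 -1.03329688 -0.53204154] [ 0.00899125  0.03148986 -0.01041494]
```

View pics/m2.png

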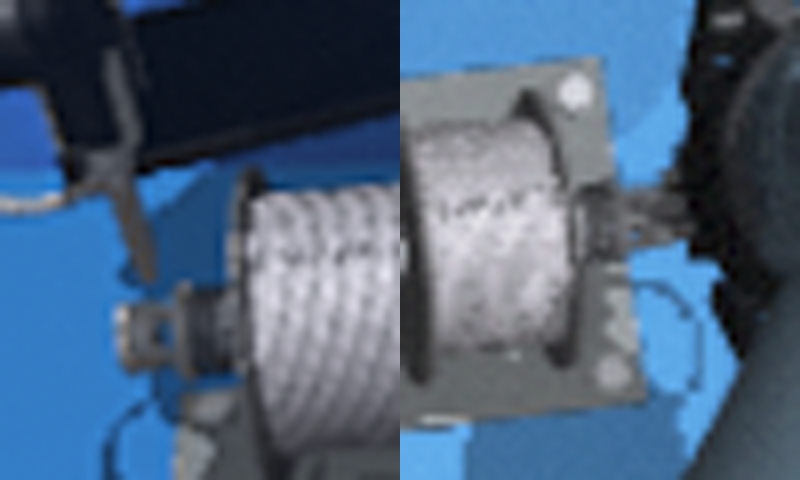

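The scene crop shows the held pin's shank running from (110,170) to its tip at (149,280), above the spindle mouth at (160,335), with the washer's edge at u≈178. The top view is blocked by the arm. I'll check against projections.

```bash
python3 - <<'E'
from h import *
S=pickle.load(open("h_scene.pkl","rb"))
cr=lambda P:np.round((proj(S,P)-[115,145]+.5)*8-.5,1)
T=np.array([.5204,-.2916,.1178])
for n,o in(("tip",T),("orig",T+Z*.04),("tip+1mm AX",T+AX*.001),("tip+1x",T+XS*.001),("tip+1z",T+Z*.001)): print(n,cr(o))
f=rad(43)*.01
for n,o in(("end rim",H+AX*.014+f),("mouth",H+f),("mouth out",H+f+AX*.00475),("washer",H-AX*.00175+rad(43)*.014),("ax top sil",H+rad(-47)*.01+AX*.01),("ax bot sil",H+rad(133)*.01+AX*.01)):print(n,cr(o))
g=cv2.cvtColor(S["img"],cv2.COLOR_BGR2GRAY)
# dark profile vs angle at axial offsets
for a in(.001,.0025,.004): print(a,[(th,int(cv2.getRectSubPix(g,(1,1),tuple(map(float,proj(S,H+AX*a+rad(th)*.01))))[0,0])) for th in range(-20,100,8)])
E
```

```text
tip [152.9 279. ]
orig [121.7 174.6]
tip+1mm AX [149.2 279.3]
tip+1x [152.6 281.6]
tip+1z [152.1 276.4]
end rim [118.3 337.7]
mouth [169.8 333.3]
mouth out [152.4 334.8]
washer [173.5 332.7]
ax top sil [137.2 300.3]
ax bot sil [143.6 372.3]
0.001 [(-20, 89), (-12, 90), (-4, 93), (4, 88), (12, 81), (20, 76), (28, 71), (36, 70), (44, 68), (52, 67), (60, 73), (68, 77), (76, 76), (84, 73), (92, 68)]
0.0025 [(-20, 82), (-12, 85), (-4, 89), (4, 84), (12, 77), (20, 73), (28, 69), (36, 63), (44, 59), (52, 56), (60, 69), (68, 76), (76, 76), (84, 71), (92, 64)]
0.004 [(-20, 77), (-12, 81), (-4, 86), (4, 83), (12, 79), (20, 78), (28, 74), (36, 65), (44, 58), (52, 54), (60, 70), (68, 77), (76, 77), (84, 72), (92, 64)]
```

```bash
python3 - <<'E'
from h import *
d=pickle.load(open("cap0.pkl","rb"))
for n,r in(("scene",range(-40,125,6)),("top",range(-84,90,6))):
  g=cv2.cvtColor(d[n]["img"],cv2.COLOR_BGR2GRAY)
  print(n,list(r))
  for a in(.001,.0025,.004,.008): print(a,[int(cv2.getRectSubPix(g,(1,1),tuple(map(float,proj(d[n],H+AX*a+rad(th)*.01))))[0,0]) for th in r])
E
```

```text
scene [-40, -34, -28, -22, -16, -10, -4, 2, 8, 14, 20, 26, 32, 38, 44, 50, 56, 62, 68, 74, 80, 86, 92, 98, 104, 110, 116, 122]
0.001 [148, 145, 144, 149, 157, 168, 183, 175, 161, 145, 123, 100, 98, 100, 100, 98, 108, 122, 125, 117, 109, 99, 91, 86, 89, 92, 93, 94]
0.0025 [117, 116, 119, 130, 143, 161, 180, 167, 151, 132, 105, 76, 71, 67, 65, 63, 83, 111, 120, 116, 110, 95, 83, 74, 81, 86, 90, 92]
0.004 [108, 107, 114, 126, 143, 163, 179, 168, 157, 139, 114, 89, 75, 59, 53, 47, 78, 112, 120, 116, 109, 92, 78, 70, 76, 82, 86, 90]
0.008 [126, 130, 137, 146, 157, 169, 178, 187, 197, 201, 204, 205, 204, 201, 190, 179, 164, 151, 135, 121, 107, 93, 81, 79, 80, 81, 82, 83]
top [-84, -78, -72, -66, -60, -54, -48, -42, -36, -30, -24, -18, -12, -6, 0, 6, 12, 18, 24, 30, 36, 42, 48, 54, 60, 66, 72, 78, 84]
0.001 [128, 126, 124, 124, 127, 131, 135, 133, 123, 113, 111, 117, 124, 161, 199, 199, 174, 148, 128, 115, 116, 135, 150, 161, 164, 163, 163, 162, 162]
0.0025 [129, 127, 125, 127, 129, 131, 133, 127, 116, 105, 112, 125, 142, 173, 205, 202, 188, 171, 154, 137, 132, 139, 148, 160, 161, 162, 162, 162, 162]
0.004 [133, 133, 133, 132, 131, 128, 124, 122, 121, 120, 130, 141, 157, 182, 207, 205, 200, 192, 180, 167, 158, 155, 155, 158, 159, 160, 161, 162, 162]
0.008 [143, 141, 138, 135, 130, 125, 129, 141, 154, 166, 176, 186, 194, 202, 209, 213, 217, 213, 210, 206, 196, 187, 179, 171, 164, 158, 154, 152, 152]
```

```bash
cat >> h.py <<'E'
B=95.25
def pose(r,th,a=.0005,x=0.): return (H+AX*a+XS*x+rad(th)*(r+L)).tolist()
def feed(r0,r1,th,lim,a=.0005,x=0.,step=.0015,vel=.03,f0=np.zeros(3)):
    r=r0
    while r>r1:
        r=max(r-step,r1); manip.move_linear(pose(r,th,a,x),tilt(B,th),vel=vel)
        f=F()-f0; fr=f@rad(th)
        p=np.array(sensors.read_position())
        print("r %.1f act %.1f fr %.1f ax %.1f x %.1f"%(r*1e3,((p-H)@rad(th)-L)*1e3,fr,f@AX,f@XS))
        if np.linalg.norm(f)>lim: break
    return r
E
python3 - <<'E'
from h import *
manip.move_to(pose(.026,40),tilt(B,40))
manip.move_linear(pose(.016,40),tilt(B,40),vel=.06)
manip.wait(.15);f0=F();np.save("f0.npy",f0);print(f0,sensors.read_clock())
r=feed(.016,.004,40,7,f0=f0)
print(r,sensors.read_clock(),sensors.read_moment())
E
```

```text
[-0.30926871 -0.69553112 -0.72016717] 8.4583
r 14.5 act 14.4 fr 0.0 ax -0.4 x 0.5
r 13.0 act 12.8 fr -0.8 ax -0.9 x -1.3
r 11.5 act 11.4 fr 0.3 ax -0.7 x 1.2
r 10.0 act 9.9 fr 0.8 ax -0.3 x 1.2
r 8.5 act 8.5 fr 1.9 ax -0.2 x 1.8
r 7.0 act 7.0 fr 1.1 ax 1.9 x 0.5
r 5.5 act 5.5 fr 0.9 ax 1.4 x 0.6
r 4.0 act 3.9 fr 0.9 ax 1.2 x 1.5
r 4.0 act 3.9 fr -0.1 ax 0.7 x 0.5
0.004 10.7083 [-0.21531875 -0.88022906  0.29740653]
```

```bash
python3 - <<'E'
from h import *
f0=np.load("f0.npy")
r=feed(.004,.001,40,9,f0=f0)
for th in range(36,-1,-4):
    manip.move_linear(pose(r,th),tilt(B,th),vel=.05)
    f=F()-f0;t=XS*np.cos(np.radians(th))-Z*np.sin(np.radians(th));print(th,"fr %.1f ax %.1f tan %.1f"%(f@rad(th),f@AX,f@t))
    if np.linalg.norm(f)>14: break
print(sensors.read_clock(),sensors.read_gripper_width(),sensors.read_moment())
c=vision.capture("scene");pickle.dump(c,open("i_scene.pkl","wb"))
E
```

```text
r 2.5 act 2.6 fr 2.0 ax 1.0 x 1.7
r 1.0 act 1.2 fr 2.5 ax 1.6 x 2.6
36 fr -0.8 ax 0.5 tan 2.5
32 fr -0.7 ax 1.4 tan 3.8
28 fr -0.6 ax 1.1 tan 3.5
24 fr -0.0 ax 1.2 tan 5.0
20 fr -0.1 ax 0.8 tan 3.5
16 fr -1.3 ax 0.4 tan 4.3
12 fr -0.9 ax 0.3 tan 4.4
8 fr -0.3 ax 0.7 tan 3.3
4 fr -1.7 ax 0.7 tan 3.9
0 fr -0.6 ax 0.2 tan 3.6
13.7083 0.007013128945726147 [-0.22029272 -0.89037393 -0.01031729]
```

```bash
python3 - <<'E'
from h import *
f0=np.load("f0.npy")
r,a,x=.001,.0005,0.
while r>-.0295:
    r-=.0015; a=max(a-.0002,-.001)
    manip.move_linear(pose(r,0,a,x),down(B),vel=.03)
    f=F()-f0;p=np.array(sensors.read_position())-H
    print("r %.1f act %.1f | a %.2f x %.2f | fr %.1f ax %.1f x %.1f"%(r*1e3,(p[2]-L)*1e3,a*1e3,x*1e3,f[2],f@AX,f@XS))
    if np.linalg.norm(f)>11: break
    if abs(f@XS)>3: x+=.0001*np.sign(f@XS)
print(sensors.read_clock(),sensors.read_gripper_width(),sensors.read_moment())
np.save("st.npy",[r,a,x])
E
```

```text
r -0.5 act -0.1 | a 0.30 x 0.00 | fr 2.8 ax -0.6 x 2.8
r -2.0 act -1.8 | a 0.10 x 0.00 | fr 1.3 ax -0.1 x 4.0
r -3.5 act -3.3 | a -0.10 x 0.10 | fr 2.8 ax 1.4 x 4.0
r -5.0 act -4.9 | a -0.30 x 0.20 | fr 4.0 ax 1.1 x 4.1
r -6.5 act -6.5 | a -0.50 x 0.30 | fr 3.3 ax 1.2 x 4.2
r -8.0 act -8.1 | a -0.70 x 0.40 | fr 3.3 ax 1.7 x 4.4
r -9.5 act -9.6 | a -0.90 x 0.50 | fr 2.2 ax 2.2 x 4.7
r -11.0 act -11.2 | a -1.00 x 0.60 | fr 3.0 ax 3.0 x 4.2
r -12.5 act -12.8 | a -1.00 x 0.70 | fr 2.6 ax 2.6 x 3.4
r -14.0 act -14.4 | a -1.00 x 0.80 | fr 3.3 ax 2.6 x 4.4
r -15.5 act -15.9 | a -1.00 x 0.90 | fr 2.8 ax 3.6 x 3.5
r -17.0 act -17.5 | a -1.00 x 1.00 | fr 2.3 ax 3.4 x 4.2
r -18.5 act -19.1 | a -1.00 x 1.10 | fr 1.7 ax 3.6 x 3.6
r -20.0 act -20.6 | a -1.00 x 1.20 | fr 2.7 ax 4.3 x 3.4
r -21.5 act -22.2 | a -1.00 x 1.30 | fr 2.6 ax 3.6 x 3.7
r -23.0 act -23.7 | a -1.00 x 1.40 | fr 3.1 ax 3.6 x 2.5
r -24.5 act -25.2 | a -1.00 x 1.40 | fr 2.4 ax 4.8 x 2.6
r -26.0 act -26.7 | a -1.00 x 1.40 | fr 2.5 ax 4.5 x 3.9
r -27.5 act -28.2 | a -1.00 x 1.50 | fr 1.5 ax 4.3 x 2.7
r -29.0 act -29.5 | a -1.00 x 1.50 | fr 3.9 ax 3.3 x 2.3
r -30.5 act -29.8 | a -1.00 x 1.50 | fr 8.6 ax 3.5 x 0.5
19.0083 0.006852675213493338 [-0.87929599 -0.18832335 -0.00263669]
```

```bash
python3 - <<'E'
from h import *
f0=np.load("f0.npy");r,a,x=np.load("st.npy")
for i in range(4):
    r-=.0005;manip.move_linear(pose(r,0,a,x),down(B),vel=.02)
    f=F()-f0;p=np.array(sensors.read_position())-H;print(r*1e3,(p[2]-L)*1e3,f.round(1))
    if f[2]>12: break
pz=sensors.read_position();np.save("home.npy",pz);print(pz)
hand.grip(.024);print(F())
p=np.array(sensors.read_position())
manip.move_linear((p+[0,0,.045]).tolist(),vel=.15)
print(sensors.read_clock())
# clear of the view: shift outward along AX
manip.move_linear((p+[0,0,.05]+AX*.10).tolist(),vel=.25)
ims=[]
for n,(x,y) in(("scene",(110,150)),("top",(320,175))):
    c=vision.capture(n);pickle.dump(c,open(f"j_{n}.pkl","wb"))
    ims.append(cv2.resize(c["img"][y:y+60,x:x+50],(400,480),interpolation=cv2.INTER_CUBIC))
cv2.imwrite("pics/m3.png",np.hstack(ims));print(sensors.read_clock())
E
```

```text
-31.00000000000001 -29.814377041599116 [-0.9 -1.6 10.8]
-31.500000000000007 -29.905366075865732 [ 0.  -2.7 14.1]
[ 0.52040289 -0.28936371  0.12189463]
[-0.30870426 -0.80400988 -0.04761487]
20.25
20.9
```

View pics/m3.png

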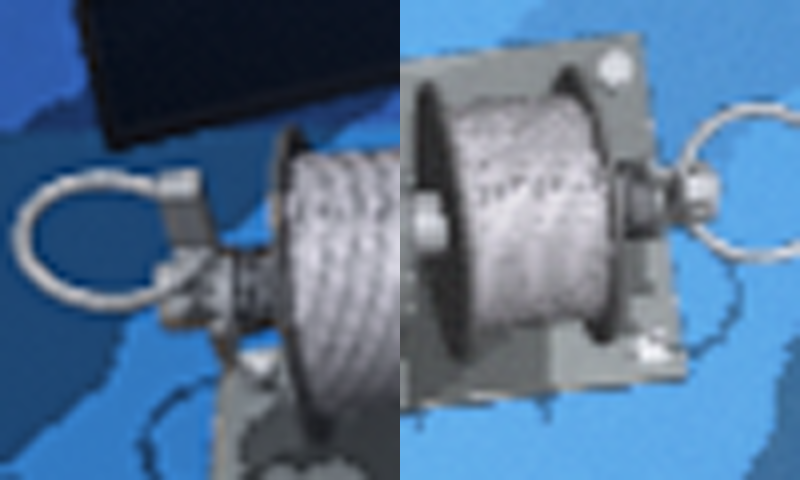

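The picture shows the pin upright with its collar on the spindle, its point visible below at (228,350), and the ring out along the spindle, slightly above level. Now I'll close the ring.

```bash
cat >> h.py <<'E'
O=np.array([.5204,-.2894,.1051])
def rp(x,z): return (O+AX*x*1e-3+Z*z*1e-3).tolist()
E
python3 - <<'E'
from h import *
hand.grip(.036);print(sensors.read_gripper_width())
manip.move_linear(rp(24,50),down(B),vel=.2)
manip.move_linear(rp(24,22),down(B),vel=.1)
manip.wait(.1);f0=F();np.save("f1.npy",f0);print(f0)
def go(pts,lim):
    for x,z in pts:
        manip.move_linear(rp(x,z),vel=.03);f=F()-f0
        print("%.1f %.1f | ax %.1f x %.1f z %.1f"%(x,z,f@AX,f@XS,f[2]))
        if np.linalg.norm(f)>lim: return False
    return True
print(go([(24,z) for z in np.arange(19,-18.1,-3)],11),sensors.read_clock())
E
```

```text
0.03603952541386423
[ 0.29536609 -0.38015347  0.31389143]
24.0 19.0 | ax -0.4 x -0.5 z -0.5
24.0 16.0 | ax -0.4 x 0.5 z 1.2
24.0 13.0 | ax 0.8 x -0.5 z 1.4
24.0 10.0 | ax 0.1 x 0.1 z 0.9
24.0 7.0 | ax 1.8 x 0.1 z 2.1
24.0 4.0 | ax 0.9 x 0.4 z 2.6
24.0 1.0 | ax 0.1 x 0.0 z 3.1
24.0 -2.0 | ax 0.7 x 0.4 z 3.4
24.0 -5.0 | ax 0.3 x 0.9 z 3.8
24.0 -8.0 | ax 1.2 x 1.6 z 2.2
24.0 -11.0 | ax 1.5 x 1.8 z 2.0
24.0 -14.0 | ax 1.6 x 1.4 z 1.8
24.0 -17.0 | ax 0.5 x 0.7 z 1.1
True 25.475
```

```bash
python3 - <<'E'
from h import *
f0=np.load("f1.npy")
for x,z in [(23,-19),(22,-21),(21,-23),(20,-23),(19,-23),(18,-23),(17,-23),(16.5,-23),(16,-23),(15.5,-23),(15,-23),(14.5,-23),(14,-23),(13.5,-23),(13,-23)]:
    manip.move_linear(rp(x,z),vel=.03);f=F()-f0;p=np.array(sensors.read_position())
    print("%.1f %.1f act %.1f | ax %.1f x %.1f z %.1f"%(x,z,(p-O)@AX*1e3,f@AX,f@XS,f[2]))
    if np.linalg.norm(f)>9: break
print(sensors.read_clock())
manip.move_linear(rp(30,-23),vel=.1)
manip.move_linear(rp(60,10),vel=.2)
manip.move_linear(rp(110,60),vel=.25)
ims=[]
for n,(x,y) in(("scene",(110,150)),("top",(320,175))):
    c=vision.capture(n);pickle.dump(c,open(f"k_{n}.pkl","wb"))
    ims.append(cv2.resize(c["img"][y:y+60,x:x+50],(400,480),interpolation=cv2.INTER_CUBIC))
cv2.imwrite("pics/m4.png",np.hstack(ims));print(sensors.read_clock())
E
```

```text
23.0 -19.0 act 22.8 | ax 1.2 x -0.2 z 1.6
22.0 -21.0 act 21.7 | ax 0.8 x -0.4 z 2.1
21.0 -23.0 act 20.8 | ax 1.6 x -0.4 z 1.3
20.0 -23.0 act 20.0 | ax 1.1 x 0.4 z -1.0
19.0 -23.0 act 18.9 | ax 2.6 x 0.0 z -1.2
18.0 -23.0 act 17.8 | ax 2.0 x 0.1 z -2.3
17.0 -23.0 act 16.8 | ax 3.3 x 0.3 z -1.1
16.5 -23.0 act 16.4 | ax 2.7 x -0.7 z -2.1
16.0 -23.0 act 16.2 | ax 3.0 x -0.8 z -2.4
15.5 -23.0 act 15.9 | ax 3.3 x -1.1 z -2.1
15.0 -23.0 act 15.5 | ax 4.9 x -1.2 z -2.6
14.5 -23.0 act 15.2 | ax 5.5 x -0.2 z -3.2
14.0 -23.0 act 15.0 | ax 5.7 x -1.0 z -4.2
13.5 -23.0 act 14.8 | ax 6.4 x -0.6 z -3.6
13.0 -23.0 act 14.7 | ax 6.4 x 0.1 z -4.7
29.225
30.45
```

View pics/m4.png

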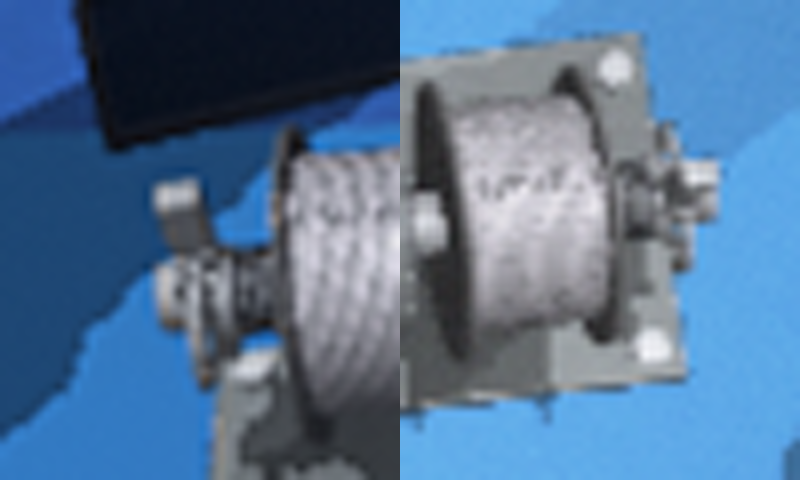

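```bash
python3 - <<'E'
from h import *
for k in"jk":
    S,T=[pickle.load(open(f"{k}_{n}.pkl","rb")) for n in("scene","top")]
    ims=[]
    for c,(x,y) in((S,(122,165)),(T,(348,185))):
        im=c["img"][y:y+30,x:x+26];ims.append(cv2.resize(im,None,fx=15,fy=15,interpolation=cv2.INTER_CUBIC)[:, :390])
        P=O+Z*.035;q=(proj(c,P)-[x,y]+.5)*15-.5;cv2.drawMarker(ims[-1],tuple(int(v) for v in q),(0,0,255),0,12,1)
        for P in(O,O-Z*.04):
            q=(proj(c,P)-[x,y]+.5)*15-.5;cv2.drawMarker(ims[-1],tuple(int(v) for v in q),(0,255,255),0,12,1)
    globals()[k]=np.hstack(ims)
cv2.imwrite("pics/m5.png",cv2.resize(np.vstack([j,k]),(520,600),interpolation=cv2.INTER_AREA))
E
```

```text
(no output)
```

View pics/m5.png

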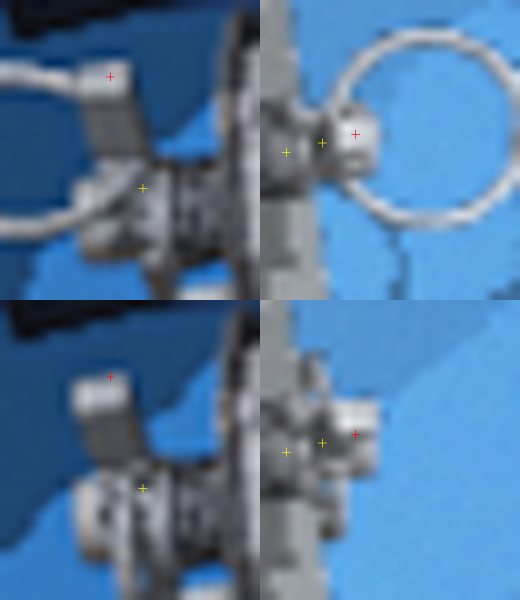

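The ring is closed (far side down by the pin's point). But the tab has moved about 4–5 mm toward +x from its upright marker, so the pin has rolled about 6° off upright. I'll square it by closing the fingers gently on the tab.

```bash
python3 - <<'E'
from h import *
manip.move_linear(rp(30,75),vel=.25)
hand.grip(.034,20)
manip.move_linear(rp(0,60),vel=.2)
f0=F()
manip.move_linear(rp(0,19),vel=.1);print((F()-f0).round(1))
hand.grip(0.006,20);print(sensors.read_gripper_width(),(F()-f0).round(1),np.array(sensors.read_position())-O)
manip.wait(.2);print((F()-f0).round(1))
hand.grip(.034);print((F()-f0).round(1))
manip.move_linear(rp(0,70),vel=.12)
manip.move_linear(rp(110,75),vel=.3)
ims=[]
for n,(x,y) in(("scene",(122,165)),("top",(348,185))):
    c=vision.capture(n);pickle.dump(c,open(f"l_{n}.pkl","wb"))
    im=cv2.resize(c["img"][y:y+30,x:x+26],None,fx=15,fy=15,interpolation=cv2.INTER_CUBIC)
    for P in(O+Z*.035,O,O-Z*.04):
        q=(proj(c,P)-[x,y]+.5)*15-.5;cv2.drawMarker(im,tuple(int(v) for v in q),(0,0,255),0,12,1)
    ims.append(im)
cv2.imwrite("pics/m6.png",np.hstack(ims));print(sensors.read_clock())
E
```

```text
[-0.5 -0.   0.1]
0.008452980193732649 [0.3 0.4 2.6] [ 0.00085486 -0.00052761  0.02011597]
[-0.  -1.4  3.5]
[-0.  -1.2 -1.1]
34.1167
```

View pics/m6.png

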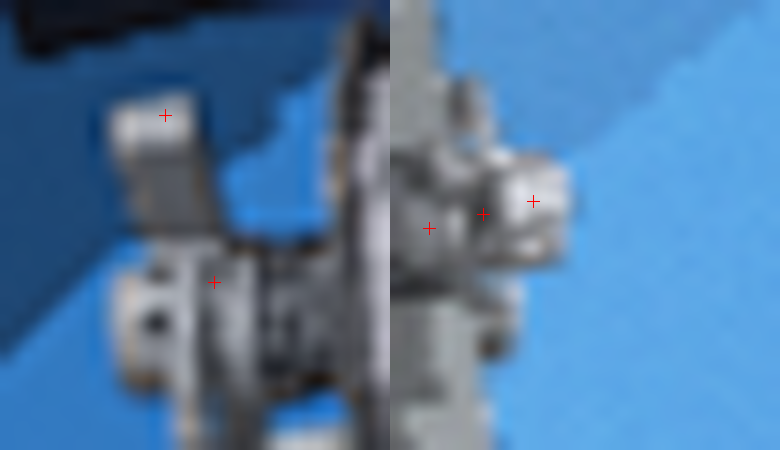

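```bash
python3 - <<'E'
from h import *
hand.grip(0,20)
manip.move_linear(rp(1,70),vel=.3)
manip.move_linear(rp(1,40),vel=.12);manip.wait(.1);f0=F()
for z in np.arange(38.5,32,-.5):
    manip.move_linear(rp(1,z),vel=.02);f=F()-f0;p=np.array(sensors.read_position())-O
    print("%.1f act %.2f f"%(z,p[2]*1e3),f.round(1))
    if f[2]>8: break
manip.move_linear(rp(1,70),vel=.12)
manip.move_linear(rp(110,80),vel=.3)
ims=[]
for n,(x,y) in(("scene",(110,150)),("top",(320,175))):
    c=vision.capture(n)
    ims.append(cv2.resize(c["img"][y:y+60,x:x+50],(400,480),interpolation=cv2.INTER_CUBIC))
cv2.imwrite("pics/m7.png",np.hstack(ims));print(sensors.read_clock())
E
```

```text
38.5 act 38.93 f [ 0.7 -0.2 -0.2]
38.0 act 38.08 f [ 1.3 -0.4 -0.7]
37.5 act 37.42 f [ 0.4 -0.7  0.8]
37.0 act 36.93 f [ 1.4 -1.1 -0.1]
36.5 act 36.45 f [ 0.9 -1.3  0.1]
36.0 act 35.95 f [0.9 0.4 0.3]
35.5 act 35.46 f [ 0.9 -0.6  0.3]
35.0 act 35.07 f [ 1.8 -0.2  0.9]
34.5 act 34.96 f [0.6 0.5 3. ]
34.0 act 34.84 f [0.2 0.1 5.6]
33.5 act 34.72 f [1.  0.3 5.9]
33.0 act 34.65 f [-0.4  1.6  8.2]
39.6333
```

View pics/m7.png

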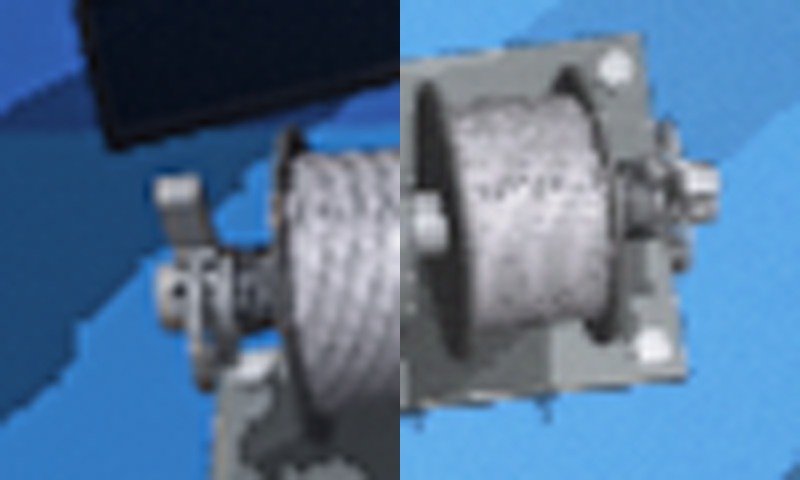

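```bash
python3 - <<'E'
from h import *
S=pickle.load(open("l_scene.pkl","rb"))
for ang in(1.45,1.6,1.75):
    e=ang-.29;q=(proj(S,O+Z*.0085+.048*(AX*np.cos(e)-Z*np.sin(e)))-[110,150]+.5)*8-.5;print(ang,q.round(0))
g=S["img"][190:202,128:142].astype(int);print((g[...,2]-g[...,0]).tolist())
E
```

```text
1.45 [167. 363.]
1.6 [193. 366.]
1.75 [220. 367.]
[[-149, -121, -29, 11, 3, -5, -10, -8, -8, -8, -10, -8, -4, -1], [-146, -141, -108, -75, -83, -44, -5, -17, -28, -7, -8, -4, -4, -26], [-143, -146, -145, -140, -151, -81, 1, -22, -37, -6, -6, -27, -99, -145], [-142, -144, -144, -147, -158, -84, 5, -23, -40, -6, -4, -31, -95, -110], [-142, -143, -143, -145, -155, -99, -9, -12, -21, -7, -5, -12, -24, -23], [-142, -142, -144, -145, -152, -124, -41, 0, -6, -9, -7, -8, -9, -9], [-143, -142, -144, -144, -149, -129, -49, 2, -7, -11, -12, -13, -14, -13], [-144, -143, -143, -144, -148, -135, -66, 10, -14, -23, -12, -13, -14, -12], [-143, -144, -143, -143, -146, -148, -102, 1, -16, -30, -11, -12, -11, -11], [-143, -144, -143, -143, -144, -148, -141, -121, -92, -27, -9, -13, -13, -13], [-144, -143, -143, -143, -144, -145, -149, -158, -117, -24, -8, -13, -14, -14], [-143, -144, -143, -144, -143, -144, -145, -154, -114, -25, -8, -12, -13, -14]]
```

The last picture shows the tab upright at (180,185), the ring down over the spindle's end at (203,380), and nothing touching. The tab top was felt 35.0 mm above the fitted pin origin, so the collar is home, and the ring push met its stop. I'm handing in.

```bash
python3 -c "
from workcell import workorder,sensors
print(workorder.hand_in(),sensors.read_clock())"
```

```text
the job is handed in; nothing more can be done
the job is handed in; nothing more can be done
```

I handed the job in at about 40 s: the linchpin's collar is home on the spindle (felt by touch), the pin is within about 2° of upright, the ring is closed to its stop, and the highest force I read in contact was about 14 N.

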